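# Roll a D-spindle onto its flat in a V-block

### The job

Two D-shaped spindles lie in V-blocks on the desk, each with its lever leaning over. Push over the lever with the red knob, so that its spindle rolls in the groove until its flat drops onto the groove's wall and the lever stands upright by itself; leave it resting there in its V-block. Do not disturb the spindle with the blue knob.

Things in the scene. Friction and masses are not known exactly. Their poses are not given: they have to be found in the camera images.
- red_knob (a point): centre of the red ball knob (20 mm across, slippery) on the red spindle's lever, a 7 mm rod; it lies 60 mm from the spindle's axis. At the start the lever leans about 50 degrees from upright to its block's +y side, knob centre about 70 mm above the desk; upright, it is about 90 mm above the desk
- red_axis (a point): middle of the red spindle, on its axis: a loose bare metal D-bar 28 mm across, 112 mm long, 0.6 kg, one flat along it 11 mm from the axis. x along the bar, z along the lever to the knob. Axis 32 mm above the desk while the round side rests in the groove, 2 mm lower on the flat. Oiled: about 1 N on the knob rolls it
- red_block: V-block pair carrying the red spindle, fixed: 104 mm along its groove (x), 66 mm across (y), 35 mm high, origin at the centre of its underside. The lever swings in a 24 mm gap in the middle. Pushed towards -y, the lever comes near upright, the flat meets the groove's -y wall and the bar drops on it by itself; pushed further, it climbs out again
- blue_knob (a point): centre of the blue ball knob on the lever of the other spindle, which has the same shape and size and lies in a V-block of its own: to be left as it is. (Keep the arm clear of the desk lamp at the right: its fixed head hangs at x 0.40 to 0.56, y -0.58 to -0.48, about 0.34 m above the desk)

How it is judged (in metres and radians):
At the end, for the whole second after the job is handed in: the red spindle rests in its V-block's groove on its flat, its lever within 11 degrees of upright, its middle within 15 mm of the block's middle, and along the groove within 11 degrees (angle between red_axis's own z axis and vertical below 0.2 rad and horizontal distance between red_axis and red_block below 0.015 m and z of red_axis in the frame of red_block between 0.024 and 0.034 m and angle between the x axis of red_axis and the x axis of red_block, either way round below 0.2 rad); the robot touches nothing.
It fails at once if the blue-knobbed spindle is disturbed (its knob moves more than 15 mm) (distance of blue_knob from where it was at the start of the episode above 0.015 m).
It also fails if it takes over 29 s, if anything falls off the work surface, if the arm or the gripper's body presses on something with over 40 N, if the wrist force passes 120 N, or if a joint passes its speed limit or range.

### The arm

A 6-joint arm with a two-finger parallel gripper is mounted at the origin on a cart in front of the work surface, level with it; the furniture and walls round the work are solid. World frame = base frame: x ahead of the robot, y to its left, z up, the work surface at z = 0. Lengths are in mm, angles in rad, forces in N, time in s.
With the tool pointing down it reaches from about 375 to 900 mm from the base axis. Payload 3.1 kg.
Tool frame: the origin (TCP) lies at the very end of the fingers, on their centre line; the grasp point (between the pads) lies arm.tcp_to_grasp behind it (arm.tcp_to_grasp is the distance from the TCP to the grasp point, in mm); z points along the fingers, y is the line along which they close (so a half turn about z gives the same grasp; the last joint's range is limited). The gripper opens to 87 mm and grips with 3 to 60 N. Pads are 19 mm wide; open, the fingers measure 117 mm over their backs; the gripper's body (75 mm by 190 mm) begins 51 mm behind the grasp point.
Start: joints at [-1.294, 0.527, 1.433, -0, 1.181, -0.178], TCP at [274.57, -561.434, 222.548] pointing down, gripper open.
Joint ranges: [-3.08, 3.08], [-0.75, 2.2], [0.22, 2.44], [-1.43, 4.57], [0, 2.65], [-2.85, 2.85]. Speed limits (rad/s): [2.79, 2.79, 3.14, 3.14, 3.14, 3.14].

### API

Orientations are given as a unit quaternion [w, x, y, z].
In Python, from workcell import readout, get_image, arm gives the robot as it stands.
- The arm moves only by the tool jog_arm, never from a script. Its argument "commands" is a list of rows, each a list of 5 numbers: the finger opening in mm, from 0 to 87, then the shift along the tool's x, y, z in units of 500 mm (1.0 is 500 mm), then the turn about the tool's z in units of 30 degrees (1.0 is 30 degrees). A call has 1 to 12 rows; each row shifts and turns the commanded pose from where the row before left it, along the tool's axes as they then stand; what a row does not reach is not made up. A row lasts 1/12 s, in which the tool goes at most 41.7 mm and 7.16 degrees, less where a joint would pass 70% of its speed; a pose out of reach is approached as far as the arm can. A call with a number of a shift or a turn outside -1 to 1 is refused whole. A call with a gripper value outside its range is refused whole. The fingers move at their own pace and stop on an object; "grip_force" is the grip in N (left out, the last holds). Time passes only in rows, so rows that do not move let the fingers close. It gives the time, the measured TCP pose, the force, the opening and the grip force at its end, in the units of the state.
- readout.read_state(): the state, without advancing time (a new reading comes with each control period).
- get_image(name): name is "scene" or "top"; returns a dict with "frame" (400x640x3 uint8, blue, green, red), "depth" (400x640 float32, mm along the optical axis (not along the pixel's ray), 0 where there is no reading), "K" (3x3 intrinsics, pixels), "eye" and "orientation" of the camera in the world. Camera axes: x right, y up, looking along -z (the intrinsics and any distortion apply to the point x, -y, -z); pixel columns grow to the right and rows downward; lengths in mm; the calibration is good to about 2 mm. A picture is of the moment at which its call begins.
- arm.job_done(): hands the job in; it is judged then, once.
The state is a dict: "time": time; "joint_pos": joint angles; "qd": joint speeds; "tau": joint torques, N m; "eef_pos": TCP position; "tool_rot": TCP orientation; "ft_force": force on the tool from outside, world axes, zero at the start; "torque": the same for the moment, N m; "opening": finger opening in mm; "grasp_force": force on a finger pad.
Only numpy, scipy, OpenCV 4.12 (cv2) and the standard library are available. Lean on these libraries where they do the work, as an engineer would, in place of code of your own. Each camera call takes 0.05 s, during which the arm holds its last target. There are 200 camera calls.

## Working session

There is one attempt and no reset: what is moved stays moved. The work goes in short steps, Python scripts to look and compute and a tool call to move; the robot and the scene stay as the last step left them, time stands still between calls to the robot, and variables do not carry over. Pictures are saved under pics/ and viewed, at most 10 in all, crops included, and the job is handed in when it is done.

Besides the shell and the picture viewer there is one more tool, called after "Request:" as name(argument=value, ...), one argument or row to a line, values as JSON. jog_arm: Moves the arm, as the interface text tells. Its arguments: {"type":"object","properties":{"commands":{"type":"array"},"grip_force":{"type":"number"}},"required":["commands"]}

```bash
mkdir -p pics
cat > h.py <<'E'
import numpy as np, cv2
from scipy.spatial.transform import Rotation as R
from workcell import readout, get_image, arm
def rot(q): return R.from_quat(np.r_[q[1:],q[0]]).as_matrix()
def pts(im,mask):
    v,u=np.nonzero(mask&(im["depth"]>0)); d=im["depth"][v,u]; K=im["K"]
    c=np.c_[(u-K[0,2])/K[0,0]*d,-(v-K[1,2])/K[1,1]*d,-d]
    return c@rot(im["orientation"]).T+np.array(im["eye"]),u,v
def masks(f):
    h=cv2.cvtColor(f,cv2.COLOR_BGR2HSV); H,S,V=[h[...,i].astype(int) for i in range(3)]
    s=(S>130)&(V>60)
    return dict(red=s&((H<8)|(H>172)),blue=s&(H>100)&(H<130))
E
python3 - <<'E'
from h import *
print(readout.read_state(), arm.tcp_to_grasp)
for n in("scene","top"):
    im=get_image(n); cv2.imwrite(f"pics/{n}0.png",im["frame"]); print(n,im["eye"],im["K"][0,0])
    for k,m in masks(im["frame"]).items():
        N,l,st,c=cv2.connectedComponentsWithStats(m.astype(np.uint8))
        for i in range(1,N):
            if st[i,4]>25:
                p,u,v=pts(im,l==i)
                if len(p): print(k,st[i],c[i].round(),np.median(p,0).round(1))
E
```

```text
{'time': 0.0, 'joint_pos': array([-1.29447544e+00,  5.28450545e-01,  1.43390331e+00, -1.28760378e-06,
        1.18137688e+00, -1.78495325e-01]), 'qd': array([-3.64049330e-04,  4.07111819e-04,  1.33072477e-04, -4.49137059e-05,
       -5.05089205e-04,  2.85006207e-04]), 'tau': array([-7.70662245e-04, -4.40053654e+01, -1.76591706e+01,  6.31835335e-02,
        5.81997342e-02, -1.62989122e-04]), 'eef_pos': array([ 274.38775597, -560.73805015,  221.58090221]), 'tool_rot': array([-1.06773333e-03,  9.74253406e-01,  2.25453229e-01, -5.28635452e-05]), 'ft_force': array([-0.35406282, -0.14865425, -0.1370894 ]), 'torque': array([-0.02671022, -0.00021813,  0.03378978]), 'grasp_force': 0.0, 'opening': 86.47781827484509} 18.700000000000003
scene [-414.62470462 -600.03667255  578.31647131] 475.2260440443379
red [397 219   7   7  42] [400. 222.] [ 458.4 -289.8   75.7]
red [536 271  42  26 401] [555. 283.] [ 478.1 -609.7   19.3]
red [625 325  15  33 207] [631. 341.] [ 374.4 -740.5   11.5]
blue [ 301   85  109   42 1813] [348. 101.] [804.3  38.5 225.9]
blue [ 299  113  108   56 3522] [352. 140.] [782.9
[... 298 characters left out ...]
] [ 434.8 -826.5   19.3]
red [503 191  25  15 184] [515. 198.] [ 488.3 -596.4   20.6]
red [393 206   8   7  45] [397. 209.] [ 463.6 -285.6   77. ]
red [577 222  11  29 114] [583. 236.] [ 387.2 -773.2    9.2]
red [566 224  11  29 114] [570. 238.] [ 382.8 -736.7    9.5]
blue [ 189   45  159   20 1886] [258.  54.] [804.1  47.5 227. ]
blue [ 198   63  148   28 2690] [271.  78.] [782.7  19.  117.3]
blue [613  88  27  34 215] [626. 104.] [ 688.2 -801.2  173.8]
blue [178 143  22  21 161] [190. 154.] [617.  227.   27.7]
blue [631 177   9   7  37] [635. 180.] [ 528.1 -913.1   12.4]
blue [201 223   7   7  39] [204. 226.] [432.2 184.4  77.7]
blue [502 223  31  13 115] [515. 229.] [ 411.4 -590.4   16.9]
```

View pics/scene0.png

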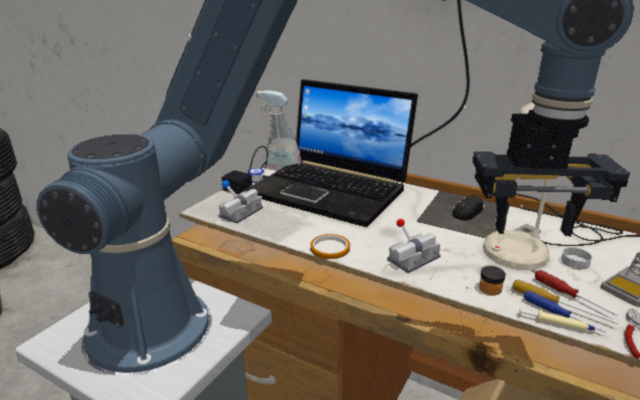

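View pics/top0.png

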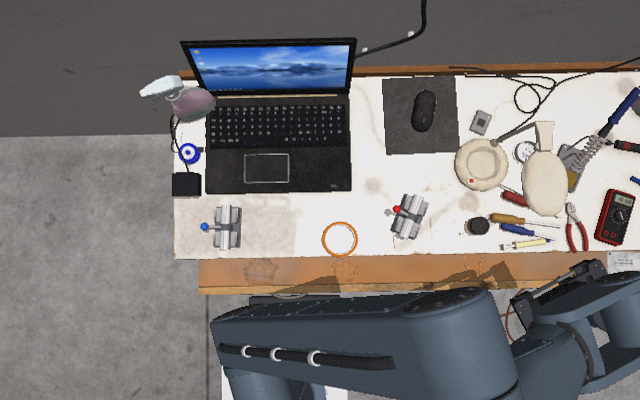

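The scene view shows the red knob at (400,222) and the blue one at (225,183). In the top view they are at (397,209) and (204,226). The red block is around (409,217) in the top view. Next I triangulate the knob and measure the block's axis.

Run:
```python
from h import *
A=[];b=[]
for n,box in(("scene",(360,260,440,290)),("top",(370,185,440,245))):
    im=get_image(n); m=masks(im["frame"])["red"]; w=np.zeros_like(m)
    w[200:235,380:415]=1; m&=w
    v,u=np.nonzero(m); K=im["K"]; d=rot(im["orientation"])@np.array([(u.mean()-K[0,2])/K[0,0],-(v.mean()-K[1,2])/K[1,1],-1]); d/=np.linalg.norm(d)
    P=np.eye(3)-np.outer(d,d); A.append(P); b.append(P@im["eye"])
    e=np.array(im["eye"]); print(n,"at z70",(e+d*(70-e[2])/d[2]).round(1))
print("tri",np.linalg.lstsq(np.vstack(A),np.hstack(b),rcond=None)[0])
p,u,v=pts(im,np.ones(im["depth"].shape,bool))
s=(abs(u-405)<40)&(abs(v-215)<35)
f=im["frame"][v,u].max(1)
for lo in(12,25):
    q=s&(p[:,2]>lo)&(p[:,2]<55)
    xy=p[q][:,:2].astype(np.float32); r=cv2.minAreaRect(xy); print(lo,q.sum(),xy.mean(0),r, np.median(p[q][:,2]))
q=s&(p[:,2]>39)&(p[:,2]<60); xy=p[q][:,:2]; c=xy.mean(0); print("bar",c,q.sum(),np.linalg.svd(xy-c)[2][0])
cv2.imwrite("pics/c.png",cv2.resize(im["frame"][185:245,365:445],None,fx=9,fy=9,interpolation=cv2.INTER_CUBIC))
```

```text
scene at z70 [ 467.9 -286.2   70. ]
top at z70 [ 464.6 -286.4   70. ]
tri [ 464.75859261 -286.68307914   71.58316383]
12 923 [ 446.4035  -326.58792] ((445.73089599609375, -328.130126953125), (61.634429931640625, 112.18647003173828), 66.35376739501953) 37.07359816427652
25 866 [ 446.52274 -326.93726] ((445.7659606933594, -328.15118408203125), (60.867000579833984, 112.22721862792969), 67.08798217773438) 38.46893008288157
bar [ 446.19039076 -326.34508863] 424 [-0.91724014  0.3983347 ]
```

View pics/c.png

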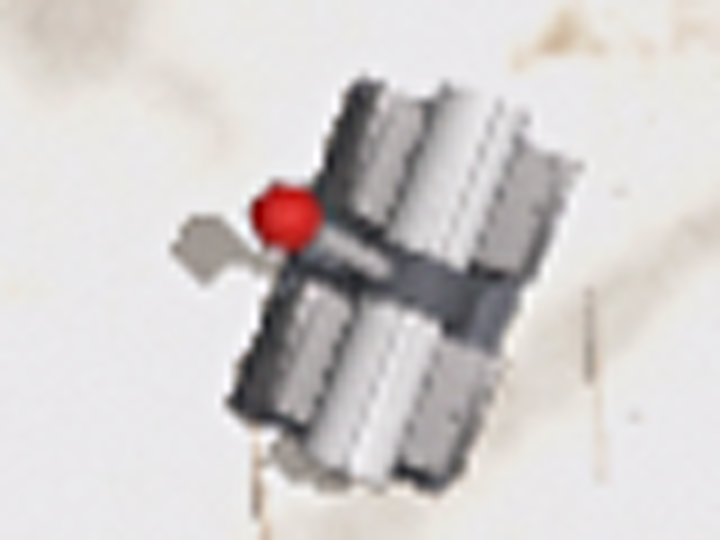

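Request:
jog_arm(
  commands=[
    [87, 0.024, -0.05, 0, 0],
    [87, 0.024, -0.05, 0, 0],
    [87, 0.024, -0.05, 0, 0],
    [87, 0.024, -0.05, 0, 0],
    [87, 0.024, -0.05, 0, 0],
    [87, 0.024, -0.05, 0, 0],
  ],
)

```text
time: 0.7
eef_pos: [273.2, -393.6, 222.4]
tool_rot: [-0.0, 0.974, 0.225, 0.0]
ft_force: [-0.2, -0.6, 0.5]
opening: 87.0
grasp_force: 0.0
```

Request:
jog_arm(
  commands=[
    [87, 0, 0, 0, 0.236],
    [87, 0, 0, 0, 0.236],
    [87, 0, 0, 0, 0.236],
    [87, 0, 0, 0, 0.236],
    [87, 0, 0, 0, 0.236],
    [87, 0, 0, 0, 0.236],
    [87, 0, 0, 0, 0.236],
    [87, 0, 0, 0, 0],
  ],
)

```text
time: 1.37
eef_pos: [273.3, -395.0, 222.5]
tool_rot: [-0.0, 0.979, -0.205, -0.0]
ft_force: [-0.5, -0.6, -0.2]
opening: 87.3
grasp_force: 0.0
```

Request:
jog_arm(
  commands=[
    [87, 0.0265, -0.0352, 0, 0],
    [87, 0.0265, -0.0352, 0, 0],
    [87, 0.0265, -0.0352, 0, 0],
    [87, 0.0265, -0.0352, 0, 0],
    [87, 0.0265, -0.0352, 0, 0],
    [87, 0.0265, -0.0352, 0, 0],
    [87, 0.0265, -0.0352, 0, 0],
    [87, 0.0265, -0.0352, 0, 0],
    [87, 0.0265, -0.0352, 0, 0],
    [87, 0.0265, -0.0352, 0, 0],
    [87, 0, 0, 0, 0],
    [87, 0, 0, 0, 0],
  ],
)

```text
time: 2.37
eef_pos: [465.5, -285.9, 222.3]
tool_rot: [0.0, 0.98, -0.201, -0.0]
ft_force: [-0.6, -1.0, -0.4]
opening: 86.9
grasp_force: 0.0
```

Request:
jog_arm(
  commands=[
    [87, 0, 0, 0.05, 0],
    [87, 0, 0, 0.05, 0],
    [87, 0, 0, 0.05, 0],
    [87, 0, 0, 0.05, 0],
    [87, 0, 0, 0.04, 0],
    [87, 0, 0, 0, 0],
    [87, 0, 0, 0, 0],
  ],
)

```text
time: 2.95
eef_pos: [463.7, -286.6, 101.8]
tool_rot: [-0.001, 0.979, -0.204, -0.001]
ft_force: [-0.6, -0.6, -0.7]
opening: 86.7
grasp_force: 0.0
```

Run:
```python
from h import *
im=get_image("scene"); cv2.imwrite("pics/s2.png",cv2.resize(im["frame"][130:290,310:510],None,fx=3.7,fy=3.7,interpolation=cv2.INTER_CUBIC)); print(readout.read_state()["eef_pos"])
```

```text
[ 464.67525666 -287.18874357  102.95677765]
```

View pics/s2.png

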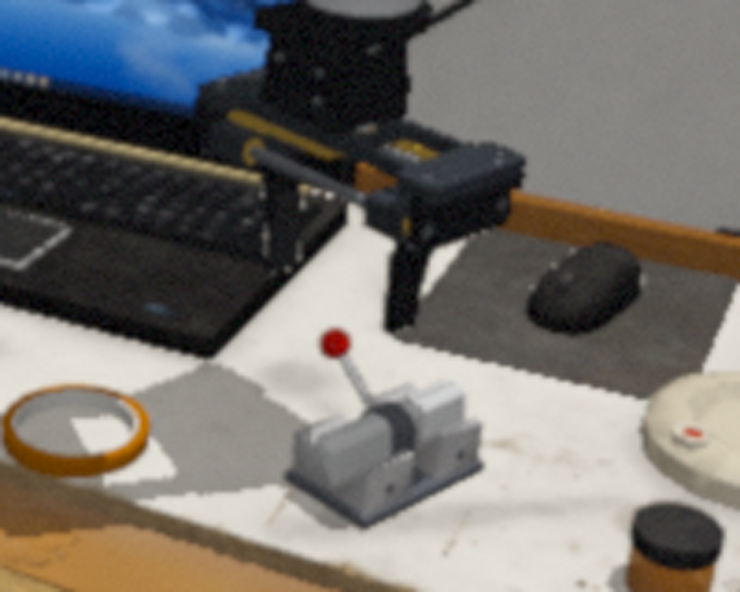

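The fingers straddle the red knob (crop (335,342)), with the tips at (285,265) and (400,325). Next I descend, then narrow to 50 mm.

Request:
jog_arm(
  commands=[
    [87, 0, 0, 0.027, 0],
    [87, 0, 0, 0.027, 0],
    [87, 0, 0, 0.026, 0],
    [87, 0, 0, 0, 0],
    [50, 0, 0, 0, 0],
    [50, 0, 0, 0, 0],
    [50, 0, 0, 0, 0],
    [50, 0, 0, 0, 0],
    [50, 0, 0, 0, 0],
    [50, 0, 0, 0, 0],
    [50, 0, 0, 0, 0],
    [50, 0, 0, 0, 0],
  ],
  grip_force=3,
)

```text
time: 4.0
eef_pos: [465.1, -286.5, 62.6]
tool_rot: [0.0, 0.979, -0.204, 0.0]
ft_force: [-0.3, -0.6, -1.0]
opening: 50.9
grasp_force: 0.0
```

Request:
jog_arm(
  commands=[
    [50, 0, 0.01, 0, 0],
    [50, 0, 0.01, 0, 0],
    [50, 0, 0.01, 0, 0],
    [50, 0, 0.008, 0, 0],
    [50, 0, 0.008, 0, 0],
    [50, 0, 0.008, 0, 0],
    [50, 0, 0.008, 0, 0],
    [50, 0, 0.008, 0, 0],
    [50, 0, 0.008, 0, 0],
    [50, 0, 0.006, 0, 0],
    [50, 0, 0.006, 0, 0],
    [50, 0, 0, 0, 0],
  ],
)

```text
time: 5.0
eef_pos: [447.0, -328.5, 62.6]
tool_rot: [0.0, 0.979, -0.204, 0.0]
ft_force: [-0.2, -0.1, 0.0]
opening: 49.9
grasp_force: 0.0
```

```bash
cat > k.py <<'E'
from h import *
import sys
A=[];b=[]
for n in("scene","top"):
    im=get_image(n); m=masks(im["frame"])["red"]; w=np.zeros_like(m); w[195:240,375:435]=1; m&=w
    if m.sum()<8: print(n,"hidden"); continue
    v,u=np.nonzero(m); K=im["K"]; d=rot(im["orientation"])@np.array([(u.mean()-K[0,2])/K[0,0],-(v.mean()-K[1,2])/K[1,1],-1]); d/=np.linalg.norm(d)
    P=np.eye(3)-np.outer(d,d); A.append(P); b.append(P@im["eye"]); e=np.array(im["eye"])
    q=e+d*(89-e[2])/d[2]; r=q[:2]-[446,-328.4]; print(n,m.sum(),"z89",q.round(1),"x',y'",r@[.916,-.401],r@[.401,.916])
    if n=="scene": cv2.imwrite(sys.argv[1],cv2.resize(im["frame"][160:290,330:490],None,fx=4.5,fy=4.5,interpolation=cv2.INTER_CUBIC))
if len(A)==2:
    q=np.linalg.lstsq(np.vstack(A),np.hstack(b),rcond=None)[0]; r=q[:2]-[446,-328.4]; print("tri",q.round(1),r@[.916,-.401],r@[.401,.916])
s=readout.read_state(); print(s["time"],s["eef_pos"],s["opening"],s["grasp_force"])
E
python3 k.py pics/s3.png
```

```text
scene 50 z89 [ 449.8 -331.5   89. ] x',y' 4.691223526643219 -1.3047123586069196
top hidden
5.1 [ 447.04244202 -327.85450337   62.52828301] 49.86842773810204 0.0
```

View pics/s3.png

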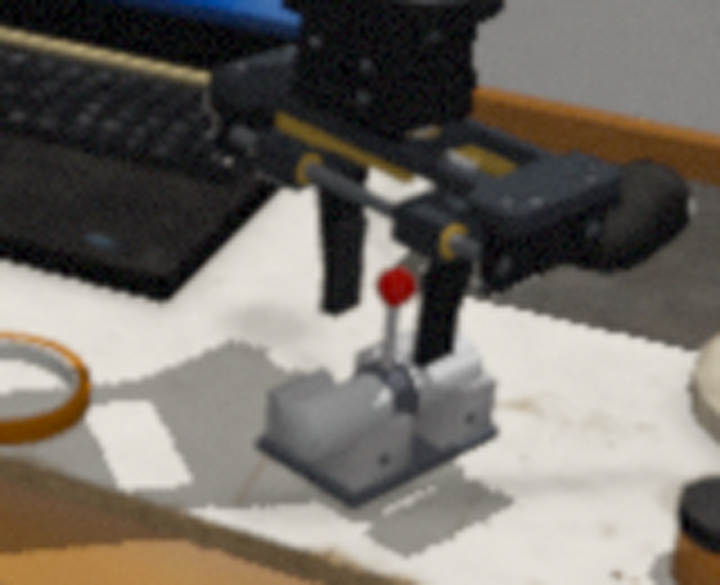

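The crop shows the lever upright (knob at (397,286)) and free between the fingers. I'll retract straight up.

Request:
jog_arm(
  commands=[
    [50, 0, 0, -0.02, 0],
    [50, 0, 0, -0.03, 0],
    [50, 0, 0, -0.04, 0],
    [50, 0, 0, -0.06, 0],
    [50, 0, 0, -0.06, 0],
    [50, 0, 0, -0.06, 0],
    [50, 0, 0, -0.03, 0],
    [50, 0, 0, 0, 0],
    [50, -0.07, 0, 0, 0],
    [50, -0.07, 0, 0, 0],
    [50, -0.07, 0, 0, 0],
    [50, 0, 0, 0, 0],
  ],
)

```text
time: 6.1
eef_pos: [344.0, -278.8, 210.6]
tool_rot: [-0.004, 0.979, -0.204, -0.005]
ft_force: [-0.4, 0.3, -0.2]
opening: 50.0
grasp_force: 0.0
```

```bash
python3 k.py pics/s4.png
```

```text
scene 56 z89 [ 451.1 -330.6   89. ] x',y' 5.533734119289834 0.0484654670815125
top 46 z89 [ 445.2 -330.2   89. ] x',y' -0.021727700992328215 -1.9505098467554145
tri [ 445.6 -330.9   91.5] 0.6774241458755489 -2.4509479595720083
6.2 [ 349.52029541 -284.52642454  212.06985168] 50.11436047139709 0.0
```

View pics/s4.png

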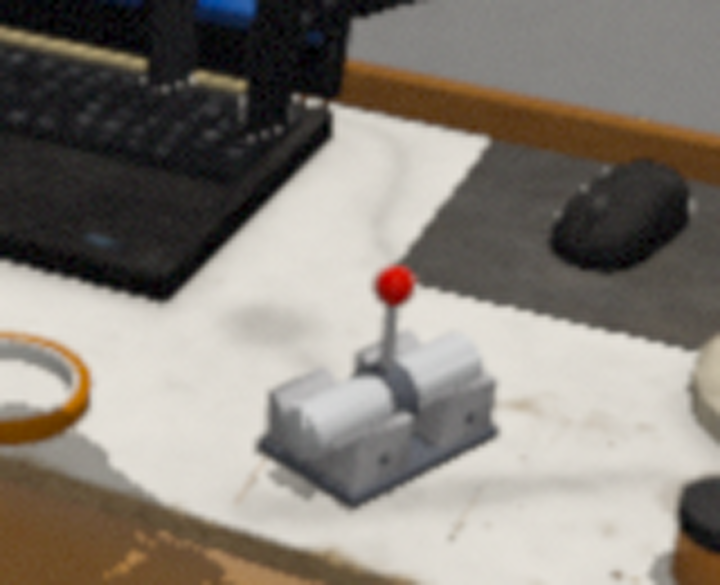

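The lever stands upright (knob at crop (394,285)), the bar is seated in its groove, and the arm is clear. The knob is offset about −2 mm in y', which matches the spindle resting on its flat.

```bash
python3 -c "
from workcell import arm
print(arm.job_done())"
```

```text
the job is handed in; nothing more can be done
None
```

I pushed the red lever over and it now stands upright by itself, with its spindle resting in the groove. The arm is clear, the blue spindle was not approached, and the job was handed in at about 6 s; no verdict came back.

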